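# Wheel the stain caddy into its spring-catch dock on the microscopy bench

## Task

Wheel the stain caddy into its dock on the bench by its push bar: roll it, wheels on the bench, so that all four castors trail straight behind while it is still clear of the dock, then steer it squarely between the dock's side plates. Push it gently home against the buffers, feeling for the end and never ramming or forcing it, until the spring hook drops behind its front rail, then let go, leaving it latched there and the things around it where they are.

Things in the scene. Friction and masses are not known exactly. Their poses are not given: they have to be found in the camera images.
- caddy: White plastic bench caddy on 4 swivel castors, about 0.7 to 1 kg, with 3 stain bottles and a slide tray held in it. Origin: on the bench under the tray's centre; x forward (nose, away from the push bar), y left, z up. Tray 170 x 120 mm, underside 32, rim 75 mm above the bench; bottles reach 126 mm, within 22 mm fore and aft of centre. Keep its wheels on the bench: not lifted 8 mm nor tipped 7 degrees.
- push_bar (a point): Middle of the caddy's push bar: level round steel bar 10 mm thick, 108 mm long, lying across (along caddy y) at caddy x = -118 mm, axis 105 mm above the bench. The tray's rear wall is 33 mm in front of it; free behind and above. Slanted struts hold it 50 mm either side of the middle. Rolling takes under 3 N; crosswise castors drag (up to some 6 N) until swung round, after 30 to 60 mm of travel.
- front_rail (a point): Middle of the caddy's front rail, which the hook catches: square steel bar 8 x 8 mm, 100 mm long, lying across near the nose at caddy x = +72 mm, 92 mm above the bench (its top at 96 mm). The tray's front face is at x = +85 mm.
- axle_fl (a point): Middle of the twin-wheel of the front left swivel castor, 11 mm above the bench. The castor's upright pivot is fixed in the caddy at x = +60, y = +36 mm of the caddy's frame and the wheel runs 12 mm from the pivot; it trails straight when this point lies 12 mm behind the pivot (caddy -x). Castors turn freely all the way round.
- axle_fr (a point): Middle of the twin-wheel of the front right swivel castor, 11 mm above the bench. The castor's upright pivot is fixed in the caddy at x = +60, y = -36 mm of the caddy's frame and the wheel runs 12 mm from the pivot; it trails straight when this point lies 12 mm behind the pivot (caddy -x). Castors turn freely all the way round.
- axle_rl (a point): Middle of the twin-wheel of the rear left swivel castor, 11 mm above the bench. The castor's upright pivot is fixed in the caddy at x = -60, y = +36 mm of the caddy's frame and the wheel runs 12 mm from the pivot; it trails straight when this point lies 12 mm behind the pivot (caddy -x). Castors turn freely all the way round.
- axle_rr (a point): Middle of the twin-wheel of the rear right swivel castor, 11 mm above the bench. The castor's upright pivot is fixed in the caddy at x = -60, y = -36 mm of the caddy's frame and the wheel runs 12 mm from the pivot; it trails straight when this point lies 12 mm behind the pivot (caddy -x). Castors turn freely all the way round.
- dock: Aluminium dock fixed to the bench. Origin: on the bench, where the docked caddy's origin comes to rest, give or take 14 mm along x; x is the way in, y left, z up; the docked caddy's x lies along it. Two upright side plates 55 mm high stand 128 mm apart inside from x = -30 to +115 mm (the caddy is 120 mm wide). Pressing the caddy on any part of the dock with over 18 N is forcing it.
- dock_mouth (a point): Middle of the dock's mouth, on the bench, at dock x = -75 mm: flared plates narrow from 180 mm here to 128 mm at x = -30 mm. The caddy is clear of the dock while its origin lies at dock x below -160 mm.
- dock_end (a point): Middle of the dock's base strip, on the bench, at dock x = +150 mm. Above it stands the grey stop block, 90 mm wide and 80 mm high, clamped along a slot up to 14 mm either way of its middle setting: not measured, the true end must be felt. Two sprung buffers on its face, 62 mm up, meet the nose 3 mm before home with 1.2 N, push back 6.4 N when 4.3 mm in and 7.8 N at 5.5 mm; then the stop is hard.
- dock_hook (a point): Fixed point over the dock's centre line at dock x = +68 mm, 92 mm up: with the stop block at its middle setting the catch face of its sprung hook stands here (it shifts with the block). The hook is a steel tongue 20 mm wide over the nose. The front rail lifts it by a ramp (2 to 6 N, from 28 to 9 mm before home), slides under, and 1.3 mm past home the hook drops behind it; the buffers then hold the caddy back against it.
- beaker: Glass beaker, 64 mm wide and 85 mm tall, standing by; leave it alone.
- reagent_bottle: Reagent bottle, 60 mm wide and 130 mm tall, standing by; leave it alone.
- slide_box: Grey slide box, 87 x 117 x 39 mm, standing by; leave it alone.

How it is judged:
By the outcome, as a careful person would: the job done as asked, in the order asked, and still so for the second after the job is handed in, with the robot touching nothing.
It also fails if it takes over 67 s, if anything falls off the work surface, if the arm or the gripper's body presses on something with over 40 N, if the wrist force passes 120 N, or if a joint passes its speed limit or range.

## Robot

A 7-joint arm with a two-finger parallel gripper is mounted at the origin on the work surface. World frame = base frame: x ahead of the robot, y to its left, z up, the work surface at z = 0. Lengths are in m, angles in degrees, forces in N, time in s.
With the tool pointing down it reaches from about 0.4 to 0.9 m from the base axis. Payload 5.5 kg.
Tool frame: the origin (TCP) lies at the very end of the fingers, on their centre line; the grasp point (between the pads) lies 19 mm behind it; y points along the fingers, x is the direction in which the jaws open and shut, and the axes are right-handed (so a half turn about y gives the same grasp; the last joint's range is limited). The gripper opens to 85 mm and grips with 20 to 120 N. Pads are 22 mm wide; open, the fingers measure 114 mm over their backs; the gripper's body (76 mm by 85 mm) begins 54 mm behind the grasp point. The pads swing forward as they close: fully open they stand 13 mm farther back than shut.
Start: joints at [79.824, 28.699, -24.465, 88.831, 12.651, 65.22, -12.049], TCP at [0.277, -0.588, 0.231] pointing down, gripper open.
Joint ranges: [-164.97, 164.97], [-17.58, 116.51], [-87.97, 89.64], [11.32, 138.91], [-80.73, 260.73], [10.89, 115.49], [-147.41, 147.41]. Speed limits (degrees/s): [147.25, 147.25, 180, 180, 180, 180, 180].

## Interface

Orientations are given as a 3x3 rotation matrix whose columns are the frame's x, y, z axes.
In Python, from bench import robot gives the robot as it stands. The module is installed in compiled form; this text tells all that it offers.
- The arm moves only by the shell command python3 -m handwheel 'ROWS'. ROWS is JSON, a list of rows, each an object with "slide": the shift along the world's x, y, z in mm, a list of three; "delta_rot": the turn, a rotation vector about the world's x, y, z in degrees, a list of three; "gripper": the opening, from 0 (shut) to 1 (fully open). A call has 1 to 5 rows; each row is the pose to reach, as a shift and turn from the pose commanded when the call began; what a row does not reach only later rows make up. A row lasts 1/8 s, in which the tool goes at most 62.5 mm and 10.7 degrees, less where a joint would pass 70% of its speed; a pose out of reach is approached as far as the arm can. A call with a gripper value outside its range is refused whole. The fingers move at their own pace and stop on an object; the grip force is fixed at half the most. Time passes only in rows, so rows that repeat a pose let the fingers close. It gives the time, the measured TCP pose, the force and the opening at its end, in the units of the state.
- robot.state(): the state, without advancing time (a new reading comes with each control period).
- robot.grab_frame(name): name is "scene" or "top" or "wrist"; returns the picture (400x640x3 uint8, red, green, blue); there is no depth.
- robot.get_calibration(name): a dict with "intrinsics" (3x3 intrinsics, pixels), "R" (3x3) and "t" (3): a world point X has camera coordinates R X + t. Camera axes: x right, y down, z forward; pixel columns grow to the right and rows downward; lengths in m; the calibration is good to about 2 mm. A picture is of the moment at which its call begins: read the wrist's pose just before it. get_calibration takes no time and is no camera call; for the wrist camera it gives the pose at the moment of the call.
- robot.close_job(): hands the job in, once; it reports no verdict.
Trained networks look in the newest picture that a camera, given by its name, has taken for a name from the list of things; names that differ only in an ending like _2 or _b are one class to them, and where a whole thing is asked for, a point or a joint stands for the part that bears it (a point fixed in the world has none). Each returns a list of dicts, best first, with "confidence" (0 to 1); they miss things now and then, are a little off and sometimes report something else, mostly with a low value. They report only what shows in the picture. A call takes as long as a camera call.
- robot.find_in(label, camera): "centre" ([column, row] in pixels, amid what is visible of it).
- robot.spot_point(label, camera): "centre" ([column, row] in pixels: a listed point, or the origin of a listed thing).
The state is a dict: "time_s": time; "joint_positions": joint angles; "joint_velocities": joint speeds; "joint_efforts": joint torques, N m; "position": TCP position; "tool_rot": TCP orientation; "contact_force": force on the tool from outside, world axes, zero at the start; "wrist_torque": the same for the moment, N m; "grip_width": opening from 0.0 (shut) to 1.0 (fully open).
Only numpy, scipy, OpenCV 4.12 (cv2) and the standard library are available. Lean on these libraries where they do the work, as an engineer would, in place of code of your own. Each camera call takes 0.05 s, during which the arm holds its last target. There are 200 camera calls.

## Working session

There is one attempt and no reset: what is moved stays moved. The work goes in short steps, Python scripts to look and compute and a shell command to move; the robot and the scene stay as the last step left them, time stands still between calls to the robot, and variables do not carry over. Pictures are saved under pics/ and viewed, about 8 in all and at most 12, crops included, and the job is handed in when it is done.

```bash
mkdir -p pics; cat > h.py <<'E'
import numpy as np,cv2
from bench import robot
Z=dict(push_bar=.105,front_rail=.092,axle_fl=.011,axle_fr=.011,axle_rl=.011,axle_rr=.011,dock_hook=.092)
def w(px,cam,z):
    c=robot.get_calibration(cam);K=np.array(c['intrinsics']);R=np.array(c['R']);t=np.array(c['t'])
    d=R.T@np.linalg.inv(K)@[px[0],px[1],1];o=-R.T@t
    return o+d*(z-o[2])/d[2]
def spot(l,cam):
    r=robot.spot_point(l,cam)
    for q in r[:2]: print(l,cam,np.round(q['centre'],1),round(q['confidence'],2),np.round(w(q['centre'],cam,Z.get(l,0))*1000,1))
    return w(r[0]['centre'],cam,Z.get(l,0)) if r else None
def snap(cam,n):
    f=robot.grab_frame(cam);cv2.imwrite(f'pics/{n}.png',f[:,:,::-1]);return f
E
python3 - <<'E'
from h import *
a=snap('top','t0');
for l in ['caddy','push_bar','front_rail','axle_fl','axle_fr','axle_rl','axle_rr','dock','dock_mouth','dock_end','dock_hook','beaker','reagent_bottle','slide_box']: spot(l,'top')
b=snap('scene','s0')
for l in ['caddy','push_bar','front_rail','dock_mouth','dock_end','dock_hook','axle_fl','axle_fr','axle_rl','axle_rr']: spot(l,'scene')
cv2.imwrite('pics/both.png',cv2.resize(np.vstack([a,b])[:,:,::-1],None,fx=.75,fy=.75))
s=robot.state();print(s)
E
```

```text
caddy top [225.3 227.4] 0.74 [520.7 247.2   0. ]
push_bar top [162. 220.] 0.74 [539.5 362.4 105. ]
front_rail top [253.6 223.8] 0.91 [528.  164.6  92. ]
axle_fl top [412.4 120. ] 0.72 [ 772.3 -208.6   11. ]
dock_end top [460.6 239.4] 0.89 [ 482.9 -318.3    0. ]
dock_hook top [438.8 244.8] 0.92 [ 475.5 -241.7   92. ]
reagent_bottle top [339.4 125.3] 0.87 [764.9 -32.6   0. ]
slide_box top [411.3 116. ] 0.89 [ 784.8 -208.4    0. ]
slide_box top [250.9 226. ] 0.22 [523.1 185.4   0. ]
caddy scene [392.1 266.4] 0.56 [522.1 238.    0. ]
push_bar scene [437.7 282.6] 0.94 [540.1 360.8 105. ]
front_rail scene [376.1 229.3] 0.8 [526.4 171.   92. ]
front_rail scene [274.6 148. ] 0.71 [ 532.3 -223.8   92. ]
dock_end scene [274.1 149.8] 0.93 [ 479.7 -305.9    0. ]
dock_hook scene [291.8 136.8] 0.8 [ 462.7 -230.5   92. ]
axle_fl scene [251.7 255. ] 0.53 [771.7 -15.2  11. ]
axle_rl scene [394.6 292.5] 0.42 [578.3 292.8  11. ]
{'time_s': 1.3, 'joint_positions': array([ 79.82439406,  28.69994935, -24.46279612,  88.83237881,
        12.65224244,  65.21926267, -12.04811412]), 'joint_velocities': array([ 0.06799369,  0.01440843, -0.00911376,  0.02872379,  0.09844261,
       -0.04797088, -0.1184646 ]), 'joint_efforts': array([-4.24569098e-04, -5.69363165e+01, -5.81085205e+00, -2.81323063e+01,
        1.27228079e-02,  1.92263047e-03, -2.03037212e-05]), 'position': array([ 0.27733053, -0.58786024,  0.23129311]), 'tool_rot': array([[ 4.26683520e-01, -3.23849843e-06,  9.04401003e-01],
       [-9.04401003e-01, -1.40953453e-07,  4.26683520e-01],
       [-1.25433546e-06, -1.00000000e+00, -2.98904374e-06]]), 'contact_force': array([-0.75388932, -0.53246691, -0.09412842]), 'wrist_torque': array([0.05379608, 0.00914971, 0.015402  ]), 'grip_width': 1.0013241717666568}
```

View pics/both.png

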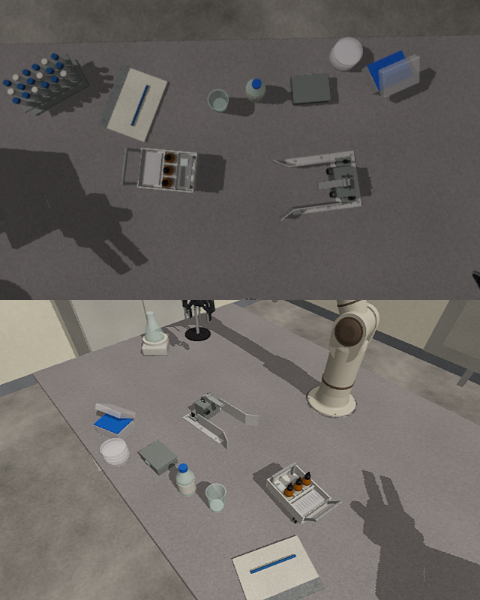

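The top view shows the caddy (white, centre ≈ px (225,227) at full scale), facing right with its push bar at the left end. The dock is on the right, centred ≈ (440,242). World axes: image right is −y, image up is +x. The measured bar-to-rail length is 190–198 mm (should be 190) and hook-to-end is 77 mm (should be 82), so both are plausible. Next I move over the bar, using the half-turned grasp to stay mid-range on the last joint.

```bash

python3 -m handwheel '[{"slide":[40,42,4],"delta_rot":[0,0,8],"gripper":0.5},{"slide":[80,84,8],"delta_rot":[0,0,16],"gripper":0.5},{"slide":[120,125,10],"delta_rot":[0,0,24],"gripper":0.5},{"slide":[160,167,10],"delta_rot":[0,0,31],"gripper":0.5},{"slide":[203,208,10],"delta_rot":[0,0,38],"gripper":0.5}]'
python3 -m handwheel '[{"slide":[16,48,0],"delta_rot":[0,0,8],"gripper":0.5},{"slide":[32,96,0],"delta_rot":[0,0,16],"gripper":0.5},{"slide":[48,144,0],"delta_rot":[0,0,24],"gripper":0.5},{"slide":[64,192,0],"delta_rot":[0,0,31],"gripper":0.5},{"slide":[80,240,0],"delta_rot":[0,0,38],"gripper":0.5}]'
python3 -c "
from h import *
s=robot.state();print(s['time_s'],s['joint_positions'].round(),s['position'].round(3),s['tool_rot'].round(2),s['contact_force'])"
```

```text
time_s: 1.92
position: [0.4813, -0.3788, 0.2417]
tool_rot: [[0.895, 0.0, 0.447], [-0.447, -0.001, 0.895], [0.001, -1.0, -0.001]]
contact_force: [1.0, -1.0, 0.1]
grip_width: 0.502
time_s: 2.55
position: [0.5608, -0.1385, 0.2416]
tool_rot: [[0.98, 0.001, -0.199], [0.199, -0.0, 0.98], [0.0, -1.0, -0.001]]
contact_force: [-0.2, 0.3, -0.2]
grip_width: 0.501
2.55 [ 49.  26. -49.  98.  21.  65.   5.] [ 0.561 -0.139  0.242] [[ 0.98  0.   -0.2 ]
 [ 0.2  -0.    0.98]
 [ 0.   -1.   -0.  ]] [-0.23679606  0.29145128 -0.16890418]
```

```bash

python3 -m handwheel '[{"slide":[2,52,0],"delta_rot":[0,0,8],"gripper":0.5},{"slide":[4,104,0],"delta_rot":[0,0,16],"gripper":0.5},{"slide":[6,156,0],"delta_rot":[0,0,24],"gripper":0.5},{"slide":[8,208,0],"delta_rot":[0,0,31],"gripper":0.5},{"slide":[10,260,0],"delta_rot":[0,0,38],"gripper":0.5}]'
python3 -m handwheel '[{"slide":[-6,48,0],"delta_rot":[0,0,8],"gripper":0.5},{"slide":[-12,96,0],"delta_rot":[0,0,16],"gripper":0.5},{"slide":[-18,144,0],"delta_rot":[0,0,24],"gripper":0.5},{"slide":[-24,192,-10],"delta_rot":[0,0,31],"gripper":0.5},{"slide":[-30,239,-20],"delta_rot":[0,0,37],"gripper":0.5}]'
python3 - <<'E'
from h import *
s=robot.state();print(s['time_s'],s['joint_positions'].round(),s['position'].round(3),s['tool_rot'].round(3))
a=snap('wrist','w1')
for l in ['push_bar','front_rail','caddy','axle_rl','axle_rr','axle_fl','axle_fr']: spot(l,'wrist')
b=snap('top','t1')
cv2.imwrite('pics/v1.png',np.vstack([cv2.resize(a,(480,300)),cv2.resize(b[150:350,100:420],(480,300))])[:,:,::-1])
E
```

```text
time_s: 3.18
position: [0.5705, 0.1214, 0.2415]
tool_rot: [[0.65, 0.001, -0.76], [0.76, -0.0, 0.65], [0.0, -1.0, -0.001]]
contact_force: [0.2, -0.2, 0.0]
grip_width: 0.5
time_s: 3.8
position: [0.5405, 0.3604, 0.2211]
tool_rot: [[0.062, 0.001, -0.998], [0.998, -0.0, 0.062], [-0.0, -1.0, -0.001]]
contact_force: [-0.1, 0.2, -0.1]
grip_width: 0.506
3.8 [  4.  42. -62.  89.  38.  73.  23.] [0.541 0.36  0.221] [[ 0.062  0.001 -0.998]
 [ 0.998 -0.     0.062]
 [-0.    -1.    -0.001]]
push_bar wrist [316.9 190. ] 0.92 [531.3 364.  105. ]
front_rail wrist [ 83.2 174.1] 0.78 [511.9 170.2  92. ]
caddy wrist [211.7 156.2] 0.7 [520.3 244.5   0. ]
axle_rr wrist [111.9 321.7] 0.59 [716.7  87.7  11. ]
```

View pics/v1.png

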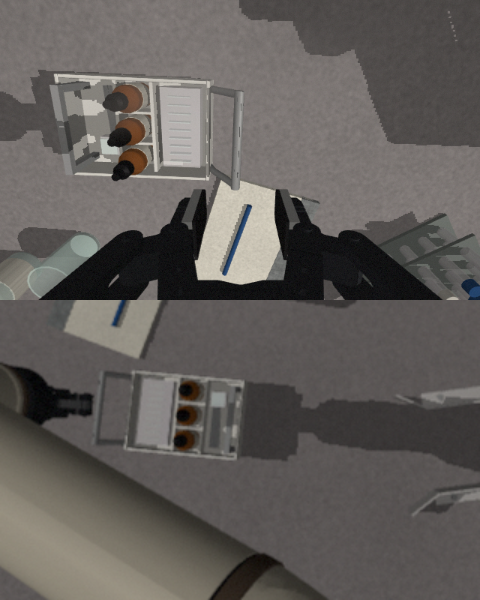

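The wrist view shows the push bar from ≈ (320,124) to (314,251) at full scale, well clear of the fingers. The top view shows the bar at ≈ (164,199)–(163,247). The two cameras differ by about 9 mm in x, so I'll check the bar ends and tray corners in both.

```bash
python3 - <<'E'
from h import *
for n,p in dict(barA=(320,124),barB=(314,251)).items(): print(n,w(p,'wrist',.105)*1e3)
for n,p in dict(RL=(284,109),RR=(278,240),FL=(73,100),FR=(90,238)).items(): print(n,w(p,'wrist',.075)*1e3)
for n,p in dict(barA=(164.7,198.7),barB=(163,246.7)).items(): print('t',n,w(p,'top',.105)*1e3)
for n,p in dict(RL=(186,197.5),RR=(184,251.5),FL=(262,199),FR=(259,256)).items(): print('t',n,w(p,'top',.075)*1e3)
c=robot.get_calibration('wrist');print(-np.array(c['R']).T@c['t'],np.array(c['R'])[2])
a=cv2.imread('pics/w1.png')[80:280,40:360];b=cv2.imread('pics/t1.png')[180:280,150:310]
cv2.imwrite('pics/v2.png',np.vstack([cv2.resize(a,(480,300),interpolation=2),cv2.resize(b,(480,300),interpolation=2)]))
E
```

```text
barA [486.06427889 361.45036301 105.        ]
barB [590.57787566 349.19909526 105.        ]
RL [474.85407993 332.47710927  75.        ]
RR [591.95878021 314.92534453  75.        ]
FL [456.04725599 161.27205977  75.        ]
FR [578.03269505 140.75310129  75.        ]
t barA [585.95455084 356.70542037 105.        ]
t barB [481.5016405  360.04461412 105.        ]
t RL [589.75432569 319.26504623  75.        ]
t RR [468.69940757 323.65805578  75.        ]
t FL [583.52941039 147.84258071  75.        ]
t FR [456.0515506  155.68727483  75.        ]
[0.46115106 0.36346929 0.36429109] [ 0.31137661 -0.02122032 -0.95004963]
```

View pics/v2.png

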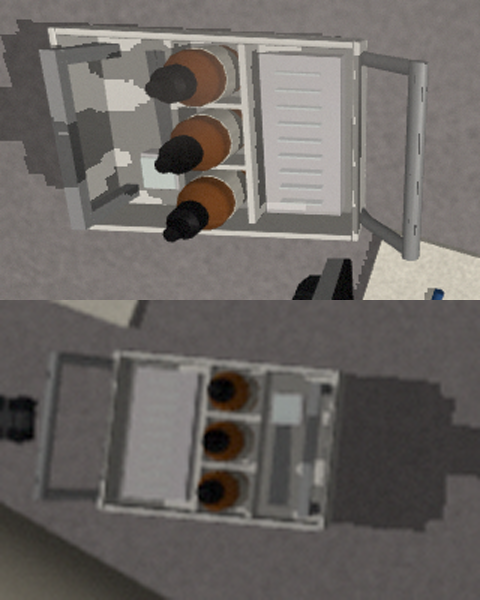

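```bash
python3 - <<'E'
from h import *
def rep(cam,A,B,c):
    A,B=w(A,cam,.105),w(B,cam,.105);P=[w(p,cam,.075) for p in c] # FL FR RL RR (camera-order: hi x first irrelevant)
    m=(A+B)/2;o=sum(P)/4;f=(P[0]+P[1]-P[2]-P[3])[:2];s=(P[0]+P[2]-P[1]-P[3])[:2]
    d=(A-B)[:2];g=lambda v:np.degrees(np.arctan2(v[1],v[0])).round(1)
    print(cam,'bar',m*1e3,np.linalg.norm(d)*1e3,'o',o*1e3,'yaw',g(f),'side',g(s),'barang',g(d),'c-b',g((o-m)[:2]),np.linalg.norm(f)/2,np.linalg.norm(s)/2)
rep('wrist',(318.7,121.3),(314,252),[(74.7,101),(93,233),(281,109),(278,240)])
rep('top',(168,198.3),(164,245.7),[(262.7,204.3),(258.3,255.7),(189.3,197.7),(183.7,249.3)])
E
```

```text
wrist bar [537.76965982 354.87392886 105.        ] 108.09428273849295 o [524.2027187  238.07457352  75.        ] yaw -96.2 side 172.1 barang 173.9 c-b -96.6 0.16977188424976053 0.11793793398351264
top bar [535.17132393 353.67461832 105.        ] 103.42095717208201 o [522.77426092 234.94205503  75.        ] yaw -95.9 side -5.8 barang -4.7 c-b -96.0 0.16715551881039656 0.11578575862085178
```

Both cameras agree on the bar at (537, 354.5) and the caddy yaw at −96°, with tray and bar sizes correct. Next I grasp the bar and measure the dock from the earlier unobstructed pictures.

```bash

python3 -m handwheel '[{"slide":[-3,-6,-30],"delta_rot":[0,0,-2.4],"gripper":0.4},{"slide":[-3,-6,-60],"delta_rot":[0,0,-2.4],"gripper":0.4},{"slide":[-3,-6,-95],"delta_rot":[0,0,-2.4],"gripper":0.4},{"slide":[-3,-6,-120],"delta_rot":[0,0,-2.4],"gripper":0.4},{"slide":[-3,-6,-134],"delta_rot":[0,0,-2.4],"gripper":0.4}]'
python3 -m handwheel '[{"slide":[0,0,0],"delta_rot":[0,0,0],"gripper":0.3},{"slide":[0,0,0],"delta_rot":[0,0,0],"gripper":0.2},{"slide":[0,0,0],"delta_rot":[0,0,0],"gripper":0.1},{"slide":[0,0,0],"delta_rot":[0,0,0],"gripper":0},{"slide":[0,0,0],"delta_rot":[0,0,0],"gripper":0}]'
python3 - <<'E'
import cv2,numpy as np
b=cv2.imread('pics/t0.png')[190:300,350:500];a=cv2.imread('pics/s0.png')[110:220,230:360]
cv2.imwrite('pics/v3.png',np.vstack([cv2.resize(b,(600,440),interpolation=2)]))
E
```

```text
time_s: 4.88
position: [0.5375, 0.3522, 0.0861]
tool_rot: [[0.108, -0.001, -0.994], [0.994, -0.001, 0.108], [-0.001, -1.0, 0.001]]
contact_force: [-0.5, 0.1, -1.0]
grip_width: 0.401
time_s: 5.5
position: [0.5379, 0.3539, 0.0885]
tool_rot: [[0.107, 0.002, -0.994], [0.994, 0.001, 0.107], [0.001, -1.0, -0.001]]
contact_force: [-0.0, 0.2, 6.4]
grip_width: 0.09
```

View pics/v3.png

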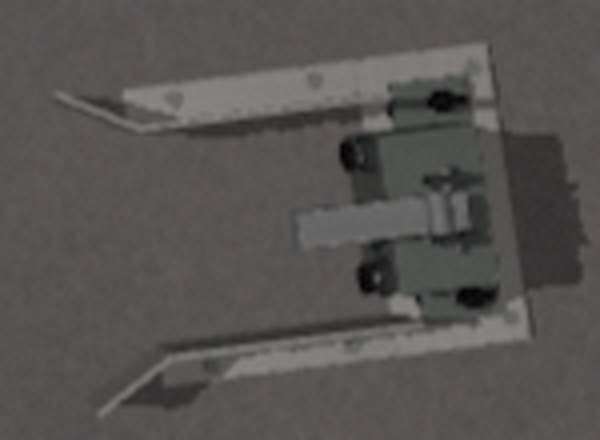

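Grip confirmed at opening 0.09, pressing the caddy down 6.4 N, so I'll ease up about 2 mm. The dock picture shows plate-top kinks at crop (140,130)/(170,357), flare ends at (57,93)/(100,413), and the hook tongue centred on (297,230)→(440,213). From these I can fit the dock pose.

```bash

python3 -m handwheel '[{"slide":[0,0,1],"delta_rot":[0,0,0],"gripper":0},{"slide":[0,0,2],"delta_rot":[0,0,0],"gripper":0}]'
python3 - <<'E'
from h import *
f=lambda u,v,z:w((350+u/4,190+v/4),'top',z)*1e3
g=lambda v:np.degrees(np.arctan2(v[1],v[0])).round(1)
k1,k2,e1,e2=f(140,130,55)if 0 else f(140,130,.055),f(170,357,.055),f(57,93,.055),f(100,413,.055)
print('kinks',k1,k2,np.linalg.norm(k1-k2),'perp',g(k1-k2)-90,'mid',(k1+k2)/2)
print('flare',e1,e2,np.linalg.norm(e1-e2),'perp',g(e1-e2)-90,'mid',(e1+e2)/2)
print('axis mids',g((k1+k2)/2-(e1+e2)/2))
print('plates',g(f(385,101,.055)-k1),g(f(415,320,.055)-k2))
print('tongue',g(f(440,213,.1)-f(297,230,.1)),f(297,230,.1))
r1,r2=f(487,42,0.055),f(530,338,0);print('end',f(487,42,0),r2,g(f(487,42,0)-r2)-90,(f(487,42,0)+r2)/2)
E
```

```text
time_s: 5.75
position: [0.5373, 0.3529, 0.0891]
tool_rot: [[0.107, -0.0, -0.994], [0.994, -0.0, 0.107], [-0.0, -1.0, 0.0]]
contact_force: [-0.2, 0.3, -1.6]
grip_width: 0.091
kinks [ 526.26586984 -130.23273856   55.        ] [ 397.4789067  -144.07752784   55.        ] 129.52899314258286 perp -83.9 mid [ 461.87238827 -137.1551332    55.        ]
flare [548.1647157  -83.32314547  55.        ] [ 366.6535028  -103.69087538   55.        ] 182.65038961871218 perp -83.6 mid [457.40910925 -93.50701042  55.        ]
axis mids -84.2
plates -84.2 -82.4
tongue -84.2 [ 470.54409918 -207.84733473  100.        ]
end [ 575.91632538 -348.27511376    0.        ] [ 398.53073521 -367.61679171    0.        ] -83.8 [ 487.2235303  -357.94595273    0.        ]
```

Dock fit: yaw −84.0°, origin ≈ (465, −167). The kinks, flare, tongue and base end agree to within about 0.5° and 1–2 mm, and the spans are 130/183 mm against 128/180. The plan is a diagonal with +12° of turn to dock x ≈ −290, then straight along the dock axis for 130 mm before the clear limit.

```bash

python3 -m handwheel '[{"slide":[-4,-4,0],"delta_rot":[0,0,0.4],"gripper":0},{"slide":[-9,-9,0],"delta_rot":[0,0,1],"gripper":0},{"slide":[-15,-15,0],"delta_rot":[0,0,1.6],"gripper":0},{"slide":[-22,-22,0],"delta_rot":[0,0,2.3],"gripper":0},{"slide":[-29,-29,0],"delta_rot":[0,0,3],"gripper":0}]'
python3 -m handwheel '[{"slide":[-6,-6,0],"delta_rot":[0,0,0.6],"gripper":0},{"slide":[-12,-12,0],"delta_rot":[0,0,1.2],"gripper":0},{"slide":[-18,-18,0],"delta_rot":[0,0,1.8],"gripper":0},{"slide":[-24,-24,0],"delta_rot":[0,0,2.4],"gripper":0},{"slide":[-29,-29,0],"delta_rot":[0,0,3],"gripper":0}]'
python3 -m handwheel '[{"slide":[-6,-6,0],"delta_rot":[0,0,0.6],"gripper":0},{"slide":[-12,-12,0],"delta_rot":[0,0,1.2],"gripper":0},{"slide":[-18,-18,0],"delta_rot":[0,0,1.8],"gripper":0},{"slide":[-24,-24,0],"delta_rot":[0,0,2.4],"gripper":0},{"slide":[-29,-29,0],"delta_rot":[0,0,3],"gripper":0}]'
python3 -m handwheel '[{"slide":[-6,-6,0],"delta_rot":[0,0,0.6],"gripper":0},{"slide":[-12,-12,0],"delta_rot":[0,0,1.2],"gripper":0},{"slide":[-18,-18,0],"delta_rot":[0,0,1.8],"gripper":0},{"slide":[-23,-23,0],"delta_rot":[0,0,2.4],"gripper":0},{"slide":[-28,-28,0],"delta_rot":[0,0,3],"gripper":0}]'

```

```text
time_s: 6.38
position: [0.5077, 0.3233, 0.0891]
tool_rot: [[0.054, -0.0, -0.999], [0.999, -0.001, 0.054], [-0.001, -1.0, 0.0]]
contact_force: [0.6, 1.4, -1.1]
grip_width: 0.09
time_s: 7.0
position: [0.4789, 0.2947, 0.0893]
tool_rot: [[0.002, -0.0, -1.0], [1.0, -0.0, 0.002], [-0.0, -1.0, 0.0]]
contact_force: [0.4, 1.1, -2.3]
grip_width: 0.091
time_s: 7.62
position: [0.4499, 0.2657, 0.0893]
tool_rot: [[-0.05, -0.0, -0.999], [0.999, -0.0, -0.05], [-0.0, -1.0, 0.0]]
contact_force: [-0.2, 1.5, -2.9]
grip_width: 0.092
time_s: 8.25
position: [0.4221, 0.2378, 0.0894]
tool_rot: [[-0.103, 0.0, -0.995], [0.995, 0.0, -0.103], [0.0, -1.0, -0.0]]
contact_force: [0.9, 0.4, -2.8]
grip_width: 0.09
```

```bash

python3 -m handwheel '[{"slide":[0.6,-6,-0.3],"delta_rot":[0,0,0],"gripper":0},{"slide":[1.4,-13,-0.6],"delta_rot":[0,0,0],"gripper":0},{"slide":[2.2,-21,-0.8],"delta_rot":[0,0,0],"gripper":0},{"slide":[3,-29,-0.8],"delta_rot":[0,0,0],"gripper":0},{"slide":[3.9,-37,-0.8],"delta_rot":[0,0,0],"gripper":0}]'
python3 -m handwheel '[{"slide":[0.8,-8,0],"delta_rot":[0,0,0],"gripper":0},{"slide":[1.7,-16,0],"delta_rot":[0,0,0],"gripper":0},{"slide":[2.5,-24,0],"delta_rot":[0,0,0],"gripper":0},{"slide":[3.4,-32,0],"delta_rot":[0,0,0],"gripper":0},{"slide":[4.2,-40,0],"delta_rot":[0,0,0],"gripper":0}]'
python3 -m handwheel '[{"slide":[0.6,-6,0],"delta_rot":[0,0,0],"gripper":0},{"slide":[1.2,-12,0],"delta_rot":[0,0,0],"gripper":0},{"slide":[1.7,-16,0],"delta_rot":[0,0,0],"gripper":0},{"slide":[1.7,-16,0],"delta_rot":[0,0,0],"gripper":0}]'
python3 - <<'E'
from h import *
s=robot.state();T=s['position']*1e3;print(s['time_s'],T.round(1),s['contact_force'].round(1),s['joint_positions'].round())
a=snap('wrist','w2')
spot('push_bar','wrist');spot('front_rail','wrist');spot('caddy','wrist')
b=snap('top','t2')
for l in ['push_bar','front_rail','caddy']: spot(l,'top')
c=snap('scene','s2')
for l in ['push_bar','front_rail','axle_fl','axle_fr','axle_rl','axle_rr']: spot(l,'scene')
cv2.imwrite('pics/v4.png',np.vstack([cv2.resize(b[170:290,200:400],(500,300),interpolation=2),cv2.resize(c[130:300,240:520],(494,300),interpolation=2)[:,:494] if 0 else cv2.resize(c[130:298,240:520],(500,300),interpolation=2)])[:,:,::-1])
E
```

```text
time_s: 8.88
position: [0.4265, 0.2008, 0.0887]
tool_rot: [[-0.102, 0.0, -0.995], [0.995, 0.0, -0.102], [0.0, -1.0, -0.0]]
contact_force: [-0.7, 1.9, 3.5]
grip_width: 0.088
time_s: 9.5
position: [0.4306, 0.1608, 0.0886]
tool_rot: [[-0.102, 0.0, -0.995], [0.995, 0.0, -0.102], [0.0, -1.0, -0.0]]
contact_force: [-1.1, 0.6, 4.8]
grip_width: 0.09
time_s: 10.0
position: [0.4324, 0.144, 0.0885]
tool_rot: [[-0.101, 0.0, -0.995], [0.995, -0.001, -0.101], [-0.001, -1.0, 0.0]]
contact_force: [-0.8, 0.1, 5.4]
grip_width: 0.093
10.0 [432.4 144.   88.5] [-0.8  0.1  5.4] [ 31.  37. -66. 122.  45.  51.  34.]
push_bar wrist [322.1 280.4] 0.77 [429. 145. 105.]
caddy wrist [160.3 201.4] 0.63 [440.2  30.    0. ]
caddy wrist [254.3 255.6] 0.51 [476.5  98.9   0. ]
front_rail top [349.6 256.3] 0.87 [453.5 -45.6  92. ]
caddy top [316.2 261.4] 0.67 [435.8  29.2   0. ]
push_bar scene [394.6 201.7] 0.94 [435.3 147.9 105. ]
front_rail scene [336.8 168.9] 0.68 [455.  -42.9  92. ]
axle_rl scene [355.8 201.6] 0.5 [444.9  31.2  11. ]
axle_rl scene [370.9 219.4] 0.42 [459.5 103.9  11. ]
```

View pics/v4.png

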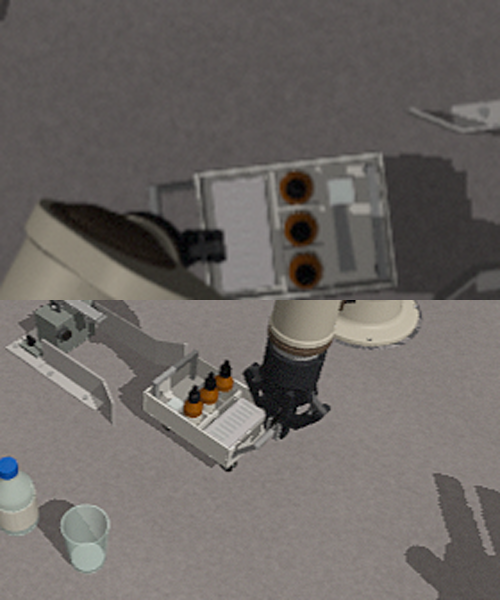

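View pics/w2.png

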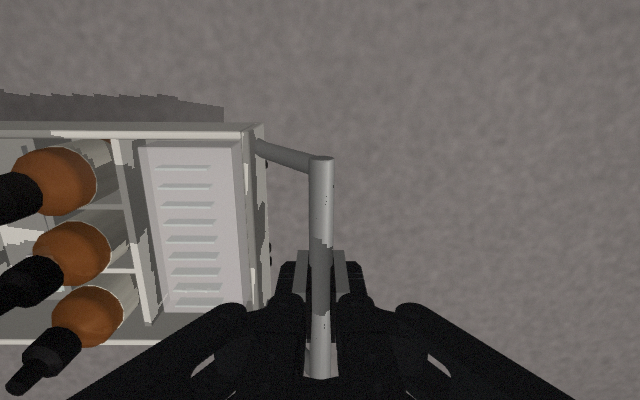

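The top crop shows the caddy nearly aligned with the dock (corners at (195,173), (382,153), (397,288) in the crop) and gripped at the bar. The wrist view shows the bar from (320,160) to (318,376), square in the jaws, but the gripper is pressing down 5.4 N. I'll compute the caddy's pose.

```bash
python3 - <<'E'
from h import *
g=lambda v:np.degrees(np.arctan2(v[1],v[0])).round(1)
A,B=w((320.5,160),'wrist',.105)*1e3,w((318,377),'wrist',.105)*1e3
print('bar',A,B,(A+B)/2,np.linalg.norm(A-B),g(A-B),g(B-A))
f=lambda u,v:w((200+u/2.5,170+v/2.5),'top',.075)*1e3
RL,FL,FR=f(195,173),f(382,153),f(397,288)
print('top',g(FL-RL),g(FL-FR)-90,np.linalg.norm(FL-RL),np.linalg.norm(FL-FR))
c=(RL+FR)/2;u=np.array([.1045,-.9945]);n=np.array([.9945,.1045]);O=np.array([465.,-167])
for nm,p in [('caddy',c[:2]),('bar',((A+B)/2)[:2]),('tcp',robot.state()['position'][:2]*1e3)]: print(nm,p,'dock x,y',u@(p-O),n@(p-O))
s=robot.state();print(s['contact_force'],s['wrist_torque'])
E
```

```text
bar [377.58115866 139.15000882 105.        ] [480.78342611 148.52029259 105.        ] [429.18229238 143.83515071 105.        ] 103.62678334019584 -174.8 5.2
top -84.8 -84.8 168.41715141161254 120.43440487574837
caddy [440.4067649   23.48319332] dock x,y -192.00552882112737 -4.552478610071364
bar [429.18229238 143.83515071] dock x,y -312.8685078227015 -3.138436974439828
tcp [432.38565574 144.10706761] dock x,y -312.8041777097964 0.07572319590111043
[-0.28939122 -0.46913875  5.53689685] [-0.11495973  0.16566118 -0.1013071 ]
```

Caddy sits at dock x ≈ −192, about 3–4 mm right of centre and 0.8° clockwise. I'll correct that within the next 12 mm of rolling, ease the downward push, then roll straight to the clear limit and check.

```bash

python3 -m handwheel '[{"slide":[1.4,-4,0.5],"delta_rot":[0,0,0.2],"gripper":0},{"slide":[2.8,-8,1],"delta_rot":[0,0,0.5],"gripper":0},{"slide":[4.2,-12,1],"delta_rot":[0,0,0.7],"gripper":0},{"slide":[4.7,-17,1],"delta_rot":[0,0,0.7],"gripper":0},{"slide":[5.2,-22,1],"delta_rot":[0,0,0.7],"gripper":0}]'
python3 -m handwheel '[{"slide":[0.6,-5,0],"delta_rot":[0,0,0],"gripper":0},{"slide":[1,-10,0],"delta_rot":[0,0,0],"gripper":0},{"slide":[1,-10,0],"delta_rot":[0,0,0],"gripper":0}]'
python3 - <<'E'
from h import *
s=robot.state();T=s['position']*1e3;print(T.round(1),s['contact_force'].round(1))
b=snap('top','t3');spot('front_rail','top')
c=snap('scene','s3')
cv2.imwrite('pics/v5.png',np.vstack([cv2.resize(b[180:290,260:480],(800,400),interpolation=2),cv2.resize(c[180:235,280:390],(400,200),interpolation=2).repeat(1,0) if 0 else cv2.resize(c[160:215,300:520],(800,200),interpolation=2)])[:,:,::-1])
E
```

```text
time_s: 11.38
position: [0.4373, 0.1226, 0.0893]
tool_rot: [[-0.114, -0.0, -0.993], [0.993, -0.0, -0.114], [-0.0, -1.0, 0.0]]
contact_force: [-0.8, 0.8, -3.0]
grip_width: 0.089
time_s: 11.75
position: [0.4384, 0.1124, 0.0894]
tool_rot: [[-0.113, -0.0, -0.994], [0.994, -0.001, -0.113], [-0.001, -1.0, 0.0]]
contact_force: [-0.1, -0.4, -2.8]
grip_width: 0.093
[438.4 112.4  89.4] [-0.1 -0.4 -2.8]
front_rail top [363.2 253.1] 0.9 [460.  -75.6  92. ]
```

View pics/v5.png

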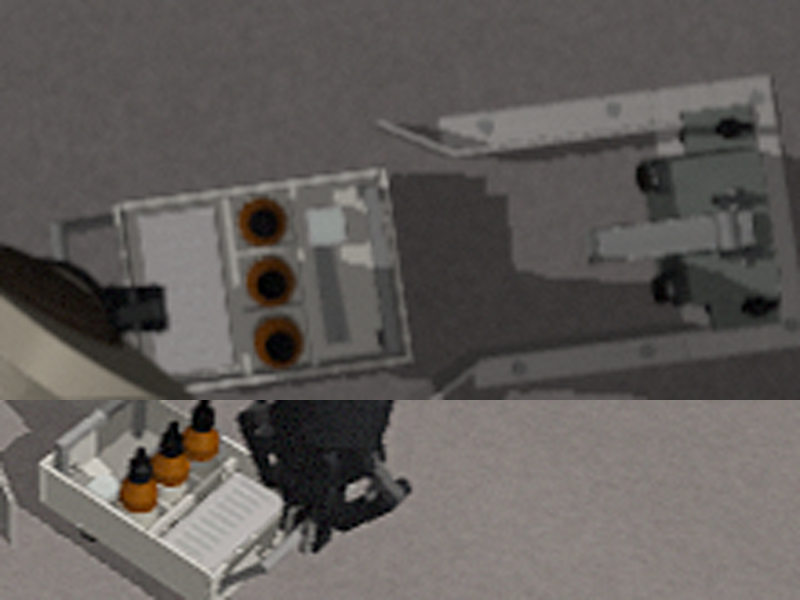

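The crop shows the caddy square in front of the mouth, with tray corners at (115,205), (385,170) and (410,360). The dock's upper kink is at (455,155) and the tongue tip at (592,244).

```bash
python3 - <<'E'
from h import *
k=400/110
g=lambda v:np.degrees(np.arctan2(v[1],v[0])).round(1)
f=lambda u,v,z=.075:w((260+u/k,180+v/k),'top',z)*1e3
u=np.array([.1045,-.9945]);n=np.array([.9945,.1045]);O=np.array([465.,-167])
RL,FL,FR=f(115,205),f(385,170),f(410,360)
print(g(FL-RL),g(FL-FR)-90,np.linalg.norm(FL-RL),np.linalg.norm(FL-FR))
for nm,p in dict(c=(RL+FR)/2,RL=RL,FL=FL,FR=FR,kU=f(455,155,.055),kL=f(478,358,.055),tip=f(592,244,.1)).items(): print(nm,u@(p[:2]-O),n@(p[:2]-O))
p=np.array([460,-75.6]);print('rail',u@(p-O),n@(p-O))
E
```

```text
-83.6 -83.8 167.66037572057547 116.91453607942992
c -160.23590376645714 1.6650285280231891
RL -244.31395070900643 59.46199229737498
FL -76.66289451533227 60.77861632552359
FR -76.15785682390785 -56.1319352413286
kU -29.916278619647 64.45385613641383
kL -31.980979359493503 -62.68534730187454
tip 38.191411952515615 2.4821023427888815
rail -91.41980000000001 4.5788
```

```bash

python3 -m handwheel '[{"slide":[0.2,-5,-0.2],"delta_rot":[0,0,-0.1],"gripper":0},{"slide":[0.5,-11,-0.4],"delta_rot":[0,0,-0.2],"gripper":0},{"slide":[1,-17,-0.4],"delta_rot":[0,0,-0.2],"gripper":0},{"slide":[1.6,-23,-0.4],"delta_rot":[0,0,-0.2],"gripper":0},{"slide":[2.2,-29,-0.4],"delta_rot":[0,0,-0.2],"gripper":0}]'
python3 -m handwheel '[{"slide":[0.5,-5,0],"delta_rot":[0,0,0],"gripper":0},{"slide":[1,-10,0],"delta_rot":[0,0,0],"gripper":0},{"slide":[1.6,-15,0],"delta_rot":[0,0,0],"gripper":0},{"slide":[2.1,-20,0],"delta_rot":[0,0,0],"gripper":0},{"slide":[2.6,-25,0],"delta_rot":[0,0,0],"gripper":0}]'
python3 -m handwheel '[{"slide":[0.5,-5,0],"delta_rot":[0,0,0],"gripper":0},{"slide":[1,-10,0],"delta_rot":[0,0,0],"gripper":0},{"slide":[1.6,-15,0],"delta_rot":[0,0,0],"gripper":0},{"slide":[2.1,-20,0],"delta_rot":[0,0,0],"gripper":0}]'
python3 - <<'E'
from h import *
s=robot.state();p=s['position'][:2]*1e3
u=np.array([.1045,-.9945]);n=np.array([.9945,.1045]);O=np.array([465.,-167])
print(u@(p-O)+118,n@(p-O),s['contact_force'],s['wrist_torque'],s['joint_positions'].round())
E
```

```text
time_s: 12.52
position: [0.4407, 0.0836, 0.0891]
tool_rot: [[-0.11, 0.0, -0.994], [0.994, 0.0, -0.11], [0.0, -1.0, -0.0]]
contact_force: [-0.2, 0.5, -1.6]
grip_width: 0.091
time_s: 13.15
position: [0.4432, 0.0588, 0.0891]
tool_rot: [[-0.111, -0.0, -0.994], [0.994, -0.0, -0.111], [0.0, -1.0, 0.0]]
contact_force: [0.1, 0.3, -1.1]
grip_width: 0.092
time_s: 13.65
position: [0.4453, 0.0388, 0.0891]
tool_rot: [[-0.111, -0.0, -0.994], [0.994, -0.0, -0.111], [-0.0, -1.0, 0.0]]
contact_force: [0.6, 0.9, -1.6]
grip_width: 0.088
-88.750756772806 1.878464788006585 [ 0.58979987  0.88103811 -1.60772185] [ 0.11241215 -0.00034042  0.10994612] [ 46.  37. -67. 123.  45.  51.  48.]
```

No side forces at dock x ≈ −89. I'll roll on to just before the ramp zone.

```bash

python3 -m handwheel '[{"slide":[0.5,-5,0],"delta_rot":[0,0,0],"gripper":0},{"slide":[1,-10,0],"delta_rot":[0,0,0],"gripper":0},{"slide":[1.6,-15,0],"delta_rot":[0,0,0],"gripper":0},{"slide":[2.1,-20,0],"delta_rot":[0,0,0],"gripper":0}]'
python3 -m handwheel '[{"slide":[0.5,-5,0],"delta_rot":[0,0,0],"gripper":0},{"slide":[1,-10,0],"delta_rot":[0,0,0],"gripper":0},{"slide":[1.6,-15,0],"delta_rot":[0,0,0],"gripper":0},{"slide":[2.1,-20,0],"delta_rot":[0,0,0],"gripper":0}]'
python3 - <<'E'
from h import *
s=robot.state();p=s['position'][:2]*1e3
u=np.array([.1045,-.9945]);n=np.array([.9945,.1045]);O=np.array([465.,-167])
print(u@(p-O)+118,n@(p-O),s['contact_force'],s['wrist_torque'])
b=snap('top','t4');cv2.imwrite('pics/v6.png',cv2.resize(b[190:300,330:490],(640,440),interpolation=2)[:,:,::-1])
E
```

```text
time_s: 14.15
position: [0.4474, 0.0188, 0.0891]
tool_rot: [[-0.111, -0.0, -0.994], [0.994, 0.0, -0.111], [0.0, -1.0, 0.0]]
contact_force: [0.5, 0.9, -2.0]
grip_width: 0.09
time_s: 14.65
position: [0.4495, -0.0012, 0.0891]
tool_rot: [[-0.111, -0.0, -0.994], [0.994, -0.0, -0.111], [-0.0, -1.0, 0.0]]
contact_force: [0.6, 0.5, -1.9]
grip_width: 0.088
-48.50794998653717 1.867165069156014 [ 0.61446819  0.51961042 -1.87693779] [ 0.11899802 -0.0929697   0.02004572]
```

View pics/v6.png

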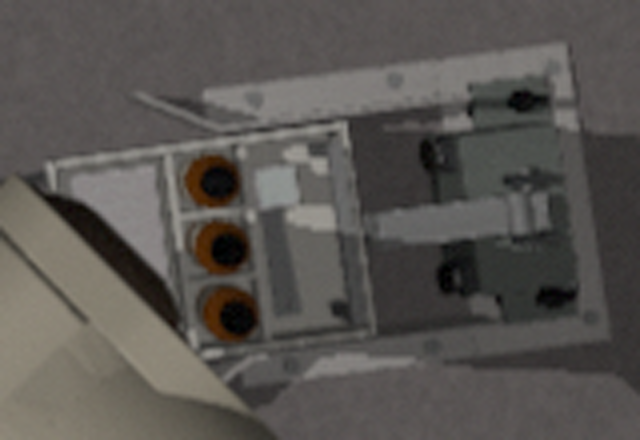

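The caddy is inside the plates and centred, with the tongue tip at (365,225) over the nose and a clear gap to the buffers. From here I push in small steps and watch the axial force.

```bash

python3 -m handwheel '[{"slide":[0.3,-3,0],"delta_rot":[0,0,0],"gripper":0},{"slide":[0.6,-6,0],"delta_rot":[0,0,0],"gripper":0},{"slide":[0.9,-9,0],"delta_rot":[0,0,0],"gripper":0}]'
python3 -m handwheel '[{"slide":[0.2,-2,0],"delta_rot":[0,0,0],"gripper":0},{"slide":[0.4,-4,0],"delta_rot":[0,0,0],"gripper":0},{"slide":[0.6,-6,0],"delta_rot":[0,0,0],"gripper":0}]'
python3 -m handwheel '[{"slide":[0.2,-2,0],"delta_rot":[0,0,0],"gripper":0},{"slide":[0.4,-4,0],"delta_rot":[0,0,0],"gripper":0}]'
python3 -m handwheel '[{"slide":[0.2,-2,0],"delta_rot":[0,0,0],"gripper":0},{"slide":[0.4,-4,0],"delta_rot":[0,0,0],"gripper":0}]'
```

```text
time_s: 15.08
position: [0.4504, -0.01, 0.0891]
tool_rot: [[-0.111, -0.0, -0.994], [0.994, -0.0, -0.111], [0.0, -1.0, 0.0]]
contact_force: [0.3, 0.1, -2.4]
grip_width: 0.092
time_s: 15.45
position: [0.451, -0.0159, 0.0891]
tool_rot: [[-0.111, -0.0, -0.994], [0.994, 0.0, -0.111], [0.0, -1.0, 0.0]]
contact_force: [0.7, -0.2, -3.0]
grip_width: 0.094
time_s: 15.7
position: [0.4514, -0.0193, 0.0892]
tool_rot: [[-0.111, 0.0, -0.994], [0.994, 0.001, -0.111], [0.001, -1.0, -0.0]]
contact_force: [0.0, 2.3, -1.7]
grip_width: 0.09
time_s: 15.95
position: [0.4518, -0.0236, 0.0891]
tool_rot: [[-0.111, 0.0, -0.994], [0.994, 0.001, -0.111], [0.001, -1.0, -0.0]]
contact_force: [-0.2, 3.1, -2.7]
grip_width: 0.09
```

Ramp contact began at y ≈ −18 mm, so home should be near TCP y ≈ −46 mm.

```bash

python3 -m handwheel '[{"slide":[0.2,-2,0],"delta_rot":[0,0,0],"gripper":0},{"slide":[0.4,-4,0],"delta_rot":[0,0,0],"gripper":0}]'
python3 -m handwheel '[{"slide":[0.2,-2,0],"delta_rot":[0,0,0],"gripper":0},{"slide":[0.4,-4,0],"delta_rot":[0,0,0],"gripper":0}]'
python3 -m handwheel '[{"slide":[0.2,-2,0],"delta_rot":[0,0,0],"gripper":0},{"slide":[0.4,-4,0],"delta_rot":[0,0,0],"gripper":0}]'
python3 -m handwheel '[{"slide":[0.1,-1,0],"delta_rot":[0,0,0],"gripper":0},{"slide":[0.2,-2,0],"delta_rot":[0,0,0],"gripper":0}]'
```

```text
time_s: 16.2
position: [0.4522, -0.0277, 0.0891]
tool_rot: [[-0.111, 0.0, -0.994], [0.994, 0.0, -0.111], [0.0, -1.0, -0.0]]
contact_force: [-0.4, 3.7, -1.5]
grip_width: 0.09
time_s: 16.45
position: [0.4526, -0.0318, 0.0891]
tool_rot: [[-0.111, 0.0, -0.994], [0.994, 0.0, -0.111], [0.0, -1.0, -0.0]]
contact_force: [-0.4, 3.0, -1.5]
grip_width: 0.083
time_s: 16.7
position: [0.4529, -0.036, 0.0891]
tool_rot: [[-0.111, -0.0, -0.994], [0.994, -0.0, -0.111], [-0.0, -1.0, 0.0]]
contact_force: [-0.4, 2.2, -2.5]
grip_width: 0.089
time_s: 16.95
position: [0.4532, -0.0385, 0.0891]
tool_rot: [[-0.11, -0.0, -0.994], [0.994, -0.001, -0.11], [-0.001, -1.0, 0.0]]
contact_force: [0.3, 0.7, -2.2]
grip_width: 0.092
```

```bash

python3 -m handwheel '[{"slide":[0.1,-1,0],"delta_rot":[0,0,0],"gripper":0},{"slide":[0.2,-2,0],"delta_rot":[0,0,0],"gripper":0}]'
python3 -m handwheel '[{"slide":[0.1,-1,0],"delta_rot":[0,0,0],"gripper":0},{"slide":[0.2,-2,0],"delta_rot":[0,0,0],"gripper":0}]'
python3 -m handwheel '[{"slide":[0.1,-1,0],"delta_rot":[0,0,0],"gripper":0},{"slide":[0.1,-1,0],"delta_rot":[0,0,0],"gripper":0}]'
python3 -m handwheel '[{"slide":[0.1,-1,0],"delta_rot":[0,0,0],"gripper":0},{"slide":[0.1,-1,0],"delta_rot":[0,0,0],"gripper":0}]'
```

```text
time_s: 17.2
position: [0.4534, -0.04, 0.0891]
tool_rot: [[-0.111, -0.0, -0.994], [0.994, -0.0, -0.111], [-0.0, -1.0, 0.0]]
contact_force: [-0.5, 1.4, -1.2]
grip_width: 0.093
time_s: 17.45
position: [0.4536, -0.0419, 0.0891]
tool_rot: [[-0.111, -0.0, -0.994], [0.994, -0.0, -0.111], [-0.0, -1.0, 0.0]]
contact_force: [0.5, 1.6, -2.0]
grip_width: 0.092
time_s: 17.7
position: [0.4537, -0.0435, 0.0891]
tool_rot: [[-0.11, -0.0, -0.994], [0.994, -0.001, -0.11], [-0.001, -1.0, 0.0]]
contact_force: [0.4, -1.1, -2.6]
grip_width: 0.09
time_s: 17.95
position: [0.4537, -0.0437, 0.0891]
tool_rot: [[-0.111, -0.0, -0.994], [0.994, 0.0, -0.111], [0.0, -1.0, 0.0]]
contact_force: [0.2, 1.3, -2.5]
grip_width: 0.089
```

```bash

python3 -m handwheel '[{"slide":[0.1,-1,0],"delta_rot":[0,0,0],"gripper":0},{"slide":[0.1,-1,0],"delta_rot":[0,0,0],"gripper":0}]'
python3 -m handwheel '[{"slide":[0.1,-1,0],"delta_rot":[0,0,0],"gripper":0},{"slide":[0.1,-1,0],"delta_rot":[0,0,0],"gripper":0}]'
python3 -m handwheel '[{"slide":[0.1,-1,0],"delta_rot":[0,0,0],"gripper":0},{"slide":[0.1,-1,0],"delta_rot":[0,0,0],"gripper":0}]'
```

```text
time_s: 18.2
position: [0.4538, -0.0443, 0.0891]
tool_rot: [[-0.111, 0.0, -0.994], [0.994, 0.001, -0.111], [0.001, -1.0, -0.0]]
contact_force: [-0.3, 3.6, -1.7]
grip_width: 0.095
time_s: 18.45
position: [0.454, -0.0454, 0.0891]
tool_rot: [[-0.111, 0.0, -0.994], [0.994, 0.001, -0.111], [0.001, -1.0, -0.0]]
contact_force: [-0.6, 5.0, -1.5]
grip_width: 0.093
time_s: 18.7
position: [0.454, -0.0463, 0.0891]
tool_rot: [[-0.111, 0.0, -0.994], [0.994, 0.001, -0.111], [0.001, -1.0, -0.0]]
contact_force: [-0.8, 5.5, -1.8]
grip_width: 0.085
```

Buffers are engaged at 5.5 N, about 3 mm in. Another 1–2 mm in finer steps should latch it.

```bash

python3 -m handwheel '[{"slide":[0.1,-0.7,0],"delta_rot":[0,0,0],"gripper":0},{"slide":[0.1,-0.7,0],"delta_rot":[0,0,0],"gripper":0}]'
python3 -m handwheel '[{"slide":[0,-0.5,0],"delta_rot":[0,0,0],"gripper":0},{"slide":[0,-0.5,0],"delta_rot":[0,0,0],"gripper":0}]'
```

```text
time_s: 18.95
position: [0.4542, -0.0469, 0.0892]
tool_rot: [[-0.111, 0.0, -0.994], [0.994, 0.001, -0.111], [0.001, -1.0, -0.0]]
contact_force: [-0.6, 5.0, -1.9]
grip_width: 0.092
time_s: 19.2
position: [0.4542, -0.0473, 0.0891]
tool_rot: [[-0.111, 0.0, -0.994], [0.994, 0.001, -0.111], [0.001, -1.0, -0.0]]
contact_force: [0.5, 5.2, -1.5]
grip_width: 0.092
```

```bash

python3 -m handwheel '[{"slide":[0.1,-0.6,0],"delta_rot":[0,0,0],"gripper":0},{"slide":[0.1,-0.6,0],"delta_rot":[0,0,0],"gripper":0}]'
python3 -m handwheel '[{"slide":[0,-0.5,0],"delta_rot":[0,0,0],"gripper":0},{"slide":[0,-0.5,0],"delta_rot":[0,0,0],"gripper":0}]'
```

```text
time_s: 19.45
position: [0.4543, -0.0477, 0.0892]
tool_rot: [[-0.111, 0.0, -0.994], [0.994, 0.001, -0.111], [0.001, -1.0, -0.0]]
contact_force: [0.1, 5.8, -2.0]
grip_width: 0.093
time_s: 19.7
position: [0.4542, -0.048, 0.0892]
tool_rot: [[-0.112, 0.0, -0.994], [0.994, 0.002, -0.112], [0.002, -1.0, -0.0]]
contact_force: [-0.9, 7.4, -1.2]
grip_width: 0.091
```

```bash

python3 -m handwheel '[{"slide":[0,-0.5,0],"delta_rot":[0,0,0],"gripper":0},{"slide":[0,-0.5,0],"delta_rot":[0,0,0],"gripper":0},{"slide":[0,-0.5,0],"delta_rot":[0,0,0],"gripper":0}]'
python3 -m handwheel '[{"slide":[0,-0.4,0],"delta_rot":[0,0,0],"gripper":0},{"slide":[0,-0.4,0],"delta_rot":[0,0,0],"gripper":0},{"slide":[0,-0.4,0],"delta_rot":[0,0,0],"gripper":0}]'
python3 - <<'E'
from h import *
b=snap('top','t5');c=snap('scene','s5')
spot('front_rail','top');spot('dock_hook','top')
E
```

```text
time_s: 20.08
position: [0.4543, -0.0484, 0.0892]
tool_rot: [[-0.112, 0.0, -0.994], [0.994, 0.002, -0.112], [0.002, -1.0, -0.0]]
contact_force: [-0.3, 6.9, -1.2]
grip_width: 0.094
time_s: 20.45
position: [0.4543, -0.0486, 0.0892]
tool_rot: [[-0.112, 0.0, -0.994], [0.994, 0.002, -0.112], [0.002, -1.0, -0.001]]
contact_force: [-0.1, 7.7, -1.1]
grip_width: 0.089
front_rail top [435.6 242.2] 0.72 [ 481.3 -234.9   92. ]
dock_hook top [433.5 247.1] 0.96 [ 470.6 -229.9   92. ]
dock_hook top [411.8 117.5] 0.6 [ 759.1 -190.4   92. ]
```

Force is 7.7 N at about 5 mm depth, so the hook should have dropped. I'll ease back gently to feel whether it holds.

```bash

python3 -m handwheel '[{"slide":[0,1,0],"delta_rot":[0,0,0],"gripper":0},{"slide":[0,2,0],"delta_rot":[0,0,0],"gripper":0},{"slide":[0,2,0],"delta_rot":[0,0,0],"gripper":0}]'
python3 -m handwheel '[{"slide":[0,1,0],"delta_rot":[0,0,0],"gripper":0},{"slide":[0,1.5,0],"delta_rot":[0,0,0],"gripper":0},{"slide":[0,1.5,0],"delta_rot":[0,0,0],"gripper":0}]'
```

```text
time_s: 21.02
position: [0.4542, -0.0471, 0.0891]
tool_rot: [[-0.111, -0.0, -0.994], [0.994, 0.001, -0.111], [0.001, -1.0, -0.0]]
contact_force: [0.1, 5.5, -1.8]
grip_width: 0.092
time_s: 21.4
position: [0.4543, -0.0464, 0.0891]
tool_rot: [[-0.111, -0.0, -0.994], [0.994, 0.0, -0.111], [0.0, -1.0, 0.0]]
contact_force: [0.3, 4.5, -0.9]
grip_width: 0.09
```

```bash

python3 -m handwheel '[{"slide":[0,1,0],"delta_rot":[0,0,0],"gripper":0},{"slide":[0,1,0],"delta_rot":[0,0,0],"gripper":0}]'
python3 -m handwheel '[{"slide":[0,1,0],"delta_rot":[0,0,0],"gripper":0},{"slide":[0,1,0],"delta_rot":[0,0,0],"gripper":0}]'

```

```text
time_s: 21.65
position: [0.4543, -0.0464, 0.0891]
tool_rot: [[-0.11, -0.0, -0.994], [0.994, -0.001, -0.11], [-0.001, -1.0, 0.0]]
contact_force: [0.1, 2.6, -2.6]
grip_width: 0.088
time_s: 21.9
position: [0.4544, -0.0462, 0.0891]
tool_rot: [[-0.109, -0.0, -0.994], [0.994, -0.002, -0.109], [-0.002, -1.0, 0.001]]
contact_force: [0.9, -4.0, -1.6]
grip_width: 0.087
```

Pulling now gives −4 N with no movement, so the hook holds. I'll return to neutral, open the gripper, rise and check.

```bash

python3 -m handwheel '[{"slide":[0,-0.8,-0.3],"delta_rot":[0,0,0],"gripper":0},{"slide":[0,-0.8,-0.3],"delta_rot":[0,0,0],"gripper":0.1},{"slide":[0,-0.8,-0.3],"delta_rot":[0,0,0],"gripper":0.2},{"slide":[0,-0.8,-0.3],"delta_rot":[0,0,0],"gripper":0.3},{"slide":[0,-0.8,-0.3],"delta_rot":[0,0,0],"gripper":0.35}]'
python3 -m handwheel '[{"slide":[0,0,5],"delta_rot":[0,0,0],"gripper":0.35},{"slide":[0,0,20],"delta_rot":[0,0,0],"gripper":0.35},{"slide":[0,0,45],"delta_rot":[0,0,0],"gripper":0.35},{"slide":[0,10,80],"delta_rot":[0,0,0],"gripper":0.35},{"slide":[0,40,110],"delta_rot":[0,0,0],"gripper":0.35}]'
python3 -m handwheel '[{"slide":[0,50,10],"delta_rot":[0,0,0],"gripper":0.35},{"slide":[0,100,20],"delta_rot":[0,0,0],"gripper":0.35},{"slide":[0,150,20],"delta_rot":[0,0,0],"gripper":0.35},{"slide":[0,190,20],"delta_rot":[0,0,0],"gripper":0.35},{"slide":[0,190,20],"delta_rot":[0,0,0],"gripper":0.35}]'
python3 - <<'E'
from h import *
b=snap('top','t6');c=snap('scene','s6');a=cv2.imread('pics/t5.png')
for l in ['caddy','push_bar','front_rail','dock_hook']: spot(l,'top')
for l in ['push_bar','front_rail','dock_hook']: spot(l,'scene')
cv2.imwrite('pics/v7.png',np.vstack([cv2.resize(b[190:300,330:490],(436,300),interpolation=2),cv2.resize(c[110:220,230:390],(436,300),interpolation=2)])[:,:,::-1])
E
```

```text
time_s: 22.52
position: [0.4543, -0.0447, 0.0889]
tool_rot: [[-0.111, 0.0, -0.994], [0.994, 0.001, -0.111], [0.001, -1.0, -0.0]]
contact_force: [-0.3, 0.3, -0.2]
grip_width: 0.352
time_s: 23.15
position: [0.4547, -0.006, 0.2007]
tool_rot: [[-0.108, 0.001, -0.994], [0.994, -0.0, -0.108], [-0.0, -1.0, -0.001]]
contact_force: [1.4, 0.1, -0.7]
grip_width: 0.348
time_s: 23.78
position: [0.4533, 0.1892, 0.2205]
tool_rot: [[-0.118, 0.002, -0.993], [0.993, 0.002, -0.118], [0.002, -1.0, -0.002]]
contact_force: [0.3, -0.5, 0.0]
grip_width: 0.351
caddy top [395.2 248.9] 0.88 [ 462.7 -160.9    0. ]
push_bar top [348.  253.6] 0.69 [460.3 -41.5 105. ]
front_rail top [436.3 244.6] 0.92 [ 476.  -236.2   92. ]
front_rail top [338.6 126.5] 0.66 [741.7 -26.9  92. ]
dock_hook top [434.5 246.2] 0.62 [ 472.6 -232.2   92. ]
dock_hook top [411.8 118.9] 0.35 [ 755.9 -190.4   92. ]
push_bar scene [335.4 164.6] 0.97 [456.  -48.4 105. ]
front_rail scene [290.4 139.6] 0.65 [ 474.  -223.2   92. ]
front_rail scene [271.2 149.5] 0.45 [ 543.7 -225.    92. ]
dock_hook scene [290.8 137.1] 0.72 [ 465.9 -231.3   92. ]
dock_hook scene [305.9 169.7] 0.49 [521.8 -96.2  92. ]
```

View pics/v7.png

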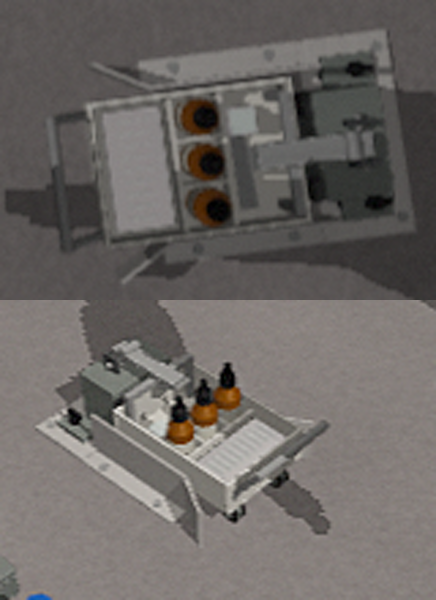

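The pictures show the caddy between the plates with its nose against the buffers. The tongue lies across the front rail (top crop ≈ (290,155)), the rear castors are on the bench trailing, and the robot is clear. Handing in.

```bash
python3 -c "
from h import *
robot.close_job();print(robot.state()['time_s'])"
```

```text
the job is handed in; nothing more can be done
the job is handed in; nothing more can be done
```

The caddy is docked and latched, the robot is clear of it, and I handed the job in at about 24 s of the 67 s allowed.

- **Rolling in:** I gripped the push bar and rolled the caddy diagonally while turning it 12° to match the dock. It then rolled straight for about 130 mm, with one 3 mm side correction, before reaching the clear limit. It went between the plates with no noticeable side force.
- **Pushing home:** I felt the hook's ramp (about 2–4 N), then the buffers. The push peaked at about 7.7 N, well under the 18 N limit.
- **Latch check:** Pulling back gently, the force swung from +2.6 to −4 N while the caddy stayed put, so the hook is holding. After release, the gripper read about 0 N and the last pictures show the caddy still in place with the hook over its front rail.

**Less certain:**
- The castors were not seen directly while the caddy was clear of the dock. I judged them straight from the distance rolled and the low rolling force.
- Before I corrected it, the gripper pressed down on the bar by up to 6.4 N at the grasp and 5.5 N on the straight.
- The cameras placed the front rail and hook up to about 13 mm apart, so I relied on the felt latch.
- I did not re-measure the beaker, bottle and slide box at the end; the arm's path kept well away from them.

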